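# Put the tea light away and wedge the candle box's dovetailed lid shut

### The arm

A 6-joint arm with a two-finger parallel gripper is mounted at the origin on a cart in front of the work surface, level with it; the furniture and walls round the work are solid. World frame = base frame: x ahead of the robot, y to its left, z up, the work surface at z = 0. Lengths are in m, angles in degrees, forces in N, time in s.
With the tool pointing down it reaches from about 0.4 to 0.925 m from the base axis. Payload 12.5 kg.
Tool frame: the origin (TCP) lies on the mounting face of the last link; the fingertips stand 190 mm ahead of it and the grasp point (between the pads) lies 171 mm ahead of it (robot.tips_ahead is the distance from the TCP to the fingertips, in m); z points along the fingers, y is the direction in which the jaws open and shut (so a half turn about z gives the same grasp; the last joint's range is limited). The gripper opens to 95 mm and grips with 3 to 60 N. Pads are 20 mm wide; open, the fingers measure 119 mm over their backs; the gripper's body (75 mm by 180 mm) begins 59 mm behind the grasp point.
Start: joints at [-73.717, 28.126, 89.318, -0, 62.55, -6.05], TCP at [0.238, -0.578, 0.405] pointing down, gripper open.
Joint ranges: [-177.58, 177.58], [-47.91, 125.51], [2.72, 160], [-65.01, 245.01], [3.68, 167.84], [-153.87, 153.87]. Speed limits (degrees/s): [127.2, 127.2, 159.86, 180, 180, 180].

### API

Orientations are given as [roll, pitch, yaw] about the fixed x, y, z axes, in that order (R = Rz(yaw) Ry(pitch) Rx(roll)).
In Python, from station import robot gives the robot as it stands.
- The arm moves only by the tool drive_tool, never from a script. Its argument "increments" is a list that holds one entry, the list of rows, each a list of 7 numbers: the opening, from 0 (shut) to 1 (fully open), then the shift along the tool's x, y, z in m, then the turn, a rotation vector about the tool's x, y, z in degrees. A call has 1 to 12 rows; each row is the pose to reach, as a shift and turn from the pose measured when the call began, along the tool's axes at that moment; what a row does not reach only later rows make up. A row lasts 1/10 s, in which the tool goes at most 50 mm and 8.59 degrees, less where a joint would pass 70% of its speed; a pose out of reach is approached as far as the arm can. A call with a gripper value outside its range is refused whole. The fingers move at their own pace and stop on an object; "force" is the grip in N (left out, the last holds). Time passes only in rows, so rows that repeat a pose let the fingers close. It gives the time, the measured TCP pose, the force and the opening at its end, in the units of the state.
- robot.observe(): the state, without advancing time (a new reading comes with each control period).
- robot.read_camera(name): name is "scene" or "top" or "wrist"; returns the picture (480x640x3 uint8, blue, green, red); there is no depth.
- robot.calibration(name): a dict with "fx", "fy", "cx", "cy" (pixels), "position" and "attitude" of the camera in the world. Camera axes: x right, y down, z forward; pixel columns grow to the right and rows downward; lengths in m; the calibration is good to about 2 mm. The wrist camera is an equidistant fisheye: a pixel r from the principal point sees the ray r / f radians off the axis. A picture is of the moment at which its call begins: read the wrist's pose just before it. calibration takes no time and is no camera call; for the wrist camera it gives the pose at the moment of the call.
- robot.sign_off(): hands the job in, once; it reports no verdict.
Trained networks look in the newest picture that a camera, given by its name, has taken for a name from the list of things; names that differ only in an ending like _2 or _b are one class to them, and where a whole thing is asked for, a point or a joint stands for the part that bears it (a point fixed in the world has none). Each returns a list of dicts, best first, with "confidence" (0 to 1); they miss things now and then, are a little off and sometimes report something else, mostly with a low value. They report only what shows in the picture. A call takes as long as a camera call.
- robot.find_in(camera, target): "extent" ([left, top, width, height] in pixels, round what is visible of it).
- robot.tip_of(camera, target): "point" ([column, row] in pixels: a listed point, or the origin of a listed thing).
The state is a dict: "t": time; "qpos": joint angles; "dq": joint speeds; "joint_efforts": joint torques, N m; "eef_pos": TCP position; "tool_rot": TCP orientation; "force": force on the tool from outside, world axes, zero at the start; "moment": the same for the moment, N m; "width": finger opening in m.
Only numpy, scipy, OpenCV 4.12 (cv2) and the standard library are available. Lean on these libraries where they do the work, as an engineer would, in place of code of your own. Each camera call takes 0.05 s, during which the arm holds its last target. There are 200 camera calls.

### The job

Put the tea light that stands loose on the worktop back into the wooden candle box with the others: right way up and flat on the box's floor, in the part the lid has left open. Then shut the box by pushing the end of its sliding lid along the tapered dovetail way, firmly, until the lid is fully home and wedged tight. Leave the mug, the yellow-capped jar and the egg timer where they stand, and do not lift the lid out of its way.

Things in the scene. Friction and masses are not known exactly. Their poses are not given: they have to be found in the camera images.
- candle_box: Pale wooden box, 134 x 190 mm, 45 mm high, fixed. Origin: centre of its underside, on the worktop. x across, +y = the way the lid closes, z up. Cavity 84 mm wide (x +-42), 174 mm long (y +-87), its floor 9 mm above the worktop. Three more tea lights lie in it at y < 5 mm. Both end walls are 35 mm high: the lid passes over them.
- box_far_end (a point): Middle of the top of the box's +y end wall, 35 mm up, 95 mm from the box's centre; axes as the box. The lid slides at this height, on ledges along the side walls, between two dovetail rails that rise to 45 mm and converge towards +y by 0.06 mm a side per mm. Home, the lid's +y end lies above this point, give or take 4 mm.
- lid: Wooden sliding lid, loose in the box's way: 198 mm long, 9 thick, 97 wide at its +y end, 120 at -y. Origin: centre of its underside; axes as the box. Wedged home its origin is at about y = -4 to 0 mm, z = 35 mm in the box's frame; at the start 64 to 76 mm short of that (to -y). It slides easily (under 2 N), with up to 5 mm of side play; the play vanishes at home, where a push of 5 to 15 N wedges it (pressing on the way with over 30 N).
- lid_push_face (a point): Middle of the lid's -y end face, at the lid's upper side (44 mm above the worktop); axes as the lid. An 84 mm wide finger rail stands 9 mm up from the lid here, 1 mm back from the end: a face to push on from 35 to 53 mm above the worktop. It stays some 8 mm outside the box when the lid is home; below it is free space.
- bay (a point): Point on the box's floor, 9 mm above the worktop, on the box's centre line, 58 mm from its centre towards +y: a place for the tea light, in the middle of the 56 to 68 mm that the lid leaves open. Axes as the box.
- tea_light_mid (a point): Centre of the loose tea light, half-way up: a round candle in a thin metal cup, 38 mm in diameter, 15 mm high, standing on the worktop at the right. z is its axis, up when it is right way up.
- mug: Cream mug, 100 mm high, at the left rear; a bystander. Origin: under it.
- seed_jar: Small glass jar with a yellow screw cap, 106 mm high, 42 mm in diameter, at the left; a bystander. Origin: under it.
- egg_timer: Round egg timer with a red dome, 56 mm wide and high, at the right rear; a bystander. Origin: under it.

How it is judged:
By the outcome, as a careful person would: the job done as asked, in the order asked, and still so for the second after the job is handed in, with the robot touching nothing.
It also fails if it takes over 45 s, if anything falls off the work surface, if the arm or the gripper's body presses on something with over 40 N, if the wrist force passes 120 N, or if a joint passes its speed limit or range.

## Working session

There is one attempt and no reset: what is moved stays moved. The work goes in short steps, Python scripts to look and compute and a tool call to move; the robot and the scene stay as the last step left them, time stands still between calls to the robot, and variables do not carry over. Pictures are saved under pics/ and viewed, about 8 in all and at most 12, crops included, and the job is handed in when it is done.

Besides the shell and the picture viewer there is one more tool, called after ">>>" as name(argument=value, ...) on one line, values as JSON. drive_tool: Moves the arm, as the interface text tells. Its arguments: {"type":"object","properties":{"increments":{"type":"array","items":{"type":"array","items":{"type":"array","items":{"type":"number"}}}},"force":{"type":"number"}},"required":["increments"]}

```bash
mkdir -p pics
cat > h.py <<'E'
import numpy as np, cv2
from scipy.spatial.transform import Rotation as R
from station import robot
def rot(a):
    a=np.array(a,float)
    return a if a.shape==(3,3) else R.from_euler('xyz',a,degrees=True).as_matrix()
def ray(c,p,fish=False):
    u=np.array([(p[0]-c['cx'])/c['fx'],(p[1]-c['cy'])/c['fy']])
    if fish:
        r=np.linalg.norm(u); d=np.r_[np.sin(r)*u/max(r,1e-9),np.cos(r)]
    else: d=np.r_[u,1]
    return np.array(c['position']), rot(c['attitude'])@d
def atz(name,p,z,c=None):
    o,d=ray(c or robot.calibration(name),p,name=='wrist'); return o+d*(z-o[2])/d[2]
def proj(name,P,c=None):
    c=c or robot.calibration(name); v=rot(c['attitude']).T@(np.array(P)-c['position'])
    if name=='wrist':
        n=np.hypot(v[0],v[1]); t=np.arctan2(n,v[2]); u=v[:2]/max(n,1e-9)*t
    else: u=v[:2]/v[2]
    return np.array([c['cx']+c['fx']*u[0],c['cy']+c['fy']*u[1]])
E
cat > a.py <<'E'
from h import *
print(robot.observe())
for n in ('scene','top','wrist'):
    print(n,robot.calibration(n)); cv2.imwrite(f'pics/{n}0.png',robot.read_camera(n))
Z=dict(box_far_end=.035,lid_push_face=.044,bay=.009,tea_light_mid=.0075,lid=.035,candle_box=0,mug=0,seed_jar=0,egg_timer=0)
for n in ('scene','top'):
  for k,z in Z.items():
    for d in robot.tip_of(n,k)[:2]:
        print(n,k,np.round(d['point'],1),round(d['confidence'],2),np.round(atz(n,d['point'],z),4))
E
python3 a.py
```

```text
{'t': 0.0, 'qpos': array([-7.37181793e+01,  2.81631592e+01,  8.93480160e+01, -2.47430277e-04,
        6.25483398e+01, -6.05101654e+00]), 'dq': array([ 0.04239015,  0.02339932, -0.00281598, -0.01972901,  0.13447788,
        0.10574822]), 'joint_efforts': array([ 2.39918532e-03, -6.12644148e+01, -2.58175617e+01,  6.92441245e-02,
        4.82554967e-02, -1.19432270e-04]), 'eef_pos': array([ 0.23749926, -0.57808978,  0.40418503]), 'tool_rot': array([-1.79940793e+02, -6.05548122e-03,  2.23329483e+01]), 'force': array([-0.01024152, -0.51532677, -0.30278931]), 'moment': array([-0.01333225,  0.00606306, -0.01446201]), 'width': 0.09552048776440962}
scene {'fx': 604.2410212069475, 'fy': 604.2410212069475, 'cx': 316.3631582488384, 'cy': 242.09563037884683, 'position': array([-0.38623128,  0.74271659,  0.70623539]), 'attitude': array([-119.04667232,   -0.61541136, -128.24391351])}
top {'fx': 509.1760678654521, 'fy': 509.1760678654521, 'cx': 320.5503046205643, 'cy': 242.37235500321972, 'position': array([0.35257592, 0.03262209, 0.9760399 ]), 'attitude': array([-1.68188741e+02, -1.15992813e-01, -9
[... 693 characters left out ...]
7] 0.18 [0.4768 0.0475 0.    ]
top box_far_end [256.9 273.8] 0.6 [0.4988 0.1374 0.035 ]
top lid_push_face [451.4 271.1] 0.32 [ 0.4722 -0.2222  0.044 ]
top bay [351.7 280.9] 0.63 [ 0.474  -0.0393  0.009 ]
top bay [273.5 280. ] 0.56 [0.4883 0.1094 0.009 ]
top tea_light_mid [452.4 271.8] 0.56 [ 0.4754 -0.234   0.0075]
top tea_light_mid [256.2 275.1] 0.38 [0.5007 0.1419 0.0075]
top lid [347.6 282.4] 0.75 [ 0.4686 -0.0295  0.035 ]
top candle_box [307.6 278.7] 0.97 [0.4865 0.0444 0.    ]
top mug [194.5 253.9] 0.7 [0.5535 0.2601 0.    ]
top mug [448. 272.] 0.21 [ 0.4767 -0.2275  0.    ]
top seed_jar [182.7 301.4] 0.73 [0.4631 0.2857 0.    ]
top egg_timer [461.4 209.1] 0.73 [ 0.5996 -0.2711  0.    ]
```

View pics/top0.png

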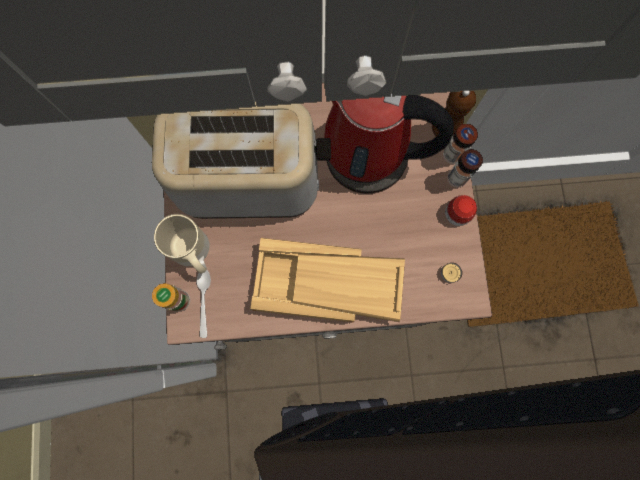

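View pics/scene0.png

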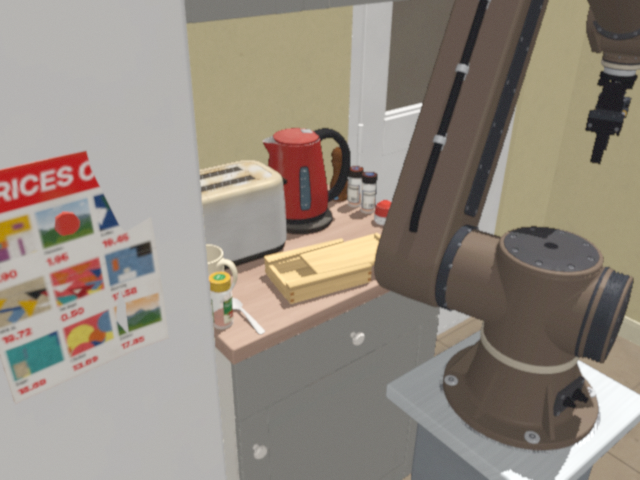

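The top picture shows the loose tea light at about (452,272) and the box between about (255,240) and (404,318), with its open bay at the left (275,280). The jar is at (167,297) and the mug at (180,240). The toaster's front is near row 215, close behind the box. In the scene picture the arm hides the tea light. The top tea-light fix of (0.475, -0.234) looks plausible, so I'll move above it with the jaws turned to lie along the box's x axis.

```bash
cat >> h.py <<'E'
def move(p,rpy,s=None):
    "row numbers (shift m, rotvec deg) from the present pose to TCP pose p,rpy"
    s=s or robot.observe(); A=rot(s['tool_rot'])
    return np.round(A.T@(np.array(p)-s['eef_pos']),4), np.round(R.from_matrix(A.T@rot(rpy)).as_rotvec(degrees=True),2)
E
python3 - <<'E'
from h import *
print(move([.475,-.234,.30],[180,0,79]))
for p in [(205,215),(312,208)]: print('toaster foot top',atz('top',p,0))
for p in [(207,262),(283,243),(232,262)]: print('toaster foot scene',atz('scene',p,0))
for p in [(404,258),(399,318),(404,287)]: print('lid end',atz('top',p,.05))
E
```

```text
(array([ 0.3504, -0.2281,  0.1047]), array([ 1.000e-02,  0.000e+00, -5.667e+01]))
toaster foot top [0.63015835 0.23670422 0.        ]
toaster foot top [0.62671637 0.02446669 0.        ]
toaster foot scene [0.68447494 0.20445327 0.        ]
toaster foot scene [0.65265757 0.01611796 0.        ]
toaster foot scene [0.65033197 0.15949947 0.        ]
lid end [ 0.50305592 -0.13667207  0.05      ]
lid end [ 0.39472204 -0.11475114  0.05      ]
lid end [ 0.44966786 -0.13034105  0.05      ]
```

>>> drive_tool(increments=[[[1, 0.35, -0.228, 0.1, 0, 0, -57], [1, 0.35, -0.228, 0.1, 0, 0, -57], [1, 0.35, -0.228, 0.1, 0, 0, -57], [1, 0.35, -0.228, 0.1, 0, 0, -57], [1, 0.35, -0.228, 0.1, 0, 0, -57], [1, 0.35, -0.228, 0.1, 0, 0, -57], [1, 0.35, -0.228, 0.1, 0, 0, -57], [1, 0.35, -0.228, 0.1, 0, 0, -57], [1, 0.35, -0.228, 0.1, 0, 0, -57], [1, 0.35, -0.228, 0.1, 0, 0, -57], [1, 0.35, -0.228, 0.1, 0, 0, -57], [1, 0.35, -0.228, 0.1, 0, 0, -57]]])

```text
t: 2.25
eef_pos: [0.4743, -0.2349, 0.305]
tool_rot: [180.0, 0.0, 79.3]
force: [0.0, -0.1, -0.1]
width: 0.0953
```

```bash
cat > w.py <<'E'
from h import *
import sys
c=robot.calibration('wrist'); im=robot.read_camera('wrist'); cv2.imwrite(sys.argv[1],im)
Z=dict(tea_light_mid=.0075,lid_push_face=.044,lid=.035,bay=.009,box_far_end=.035,candle_box=0)
for k in sys.argv[2:]:
    for d in robot.tip_of('wrist',k)[:2]: print(k,np.round(d['point'],1),round(d['confidence'],2),np.round(atz('wrist',d['point'],Z[k],c),4))
    if k=='tea_light_mid':
      for d in robot.find_in('wrist',k)[:2]:
        e=d['extent']; m=[e[0]+e[2]/2,e[1]+e[3]/2]; print(' ext',np.round(e),round(d['confidence'],2),np.round(atz('wrist',m,.0075,c),4))
print(robot.observe()['eef_pos'],robot.observe()['t'])
E
python3 w.py pics/w1.png tea_light_mid lid_push_face lid bay box_far_end
```

```text
tea_light_mid [317.6 234.2] 0.64 [ 0.4738 -0.2298  0.0075]
 ext [297. 208.  50.  54.] 0.66 [ 0.4771 -0.2311  0.0075]
 ext [435. 213.  80.  75.] 0.37 [ 0.5995 -0.2671  0.0075]
[ 0.47438889 -0.23464276  0.30483761] 2.6
```

View pics/w1.png

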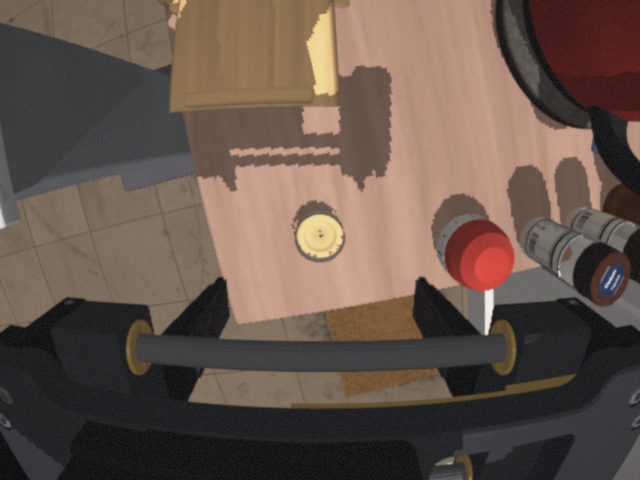

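The wrist picture shows the tea light upright at (320,236) and clear of everything else. The lid's end and finger rail are at the top left, and the timer is at (478,252). The tea light is at about (0.4755, -0.231), within 3 mm of the top fix, so I'll go down and grip.

>>> drive_tool(increments=[[[1, 0.003, 0.001, 0.05, 0, 0, 0], [1, 0.003, 0.001, 0.08, 0, 0, 0], [1, 0.003, 0.001, 0.1, 0, 0, 0], [1, 0.003, 0.001, 0.111, 0, 0, 0], [1, 0.003, 0.001, 0.111, 0, 0, 0], [0.3, 0.003, 0.001, 0.111, 0, 0, 0], [0.3, 0.003, 0.001, 0.111, 0, 0, 0], [0.3, 0.003, 0.001, 0.111, 0, 0, 0], [0.3, 0.003, 0.001, 0.111, 0, 0, 0], [0.3, 0.003, 0.001, 0.111, 0, 0, 0], [0.3, 0.003, 0.001, 0.111, 0, 0, 0], [0.3, 0.003, 0.001, 0.111, 0, 0, 0]]], force=12)

```text
t: 3.8
eef_pos: [0.476, -0.2319, 0.1939]
tool_rot: [180.0, 0.0, 79.3]
force: [-0.1, -0.3, -0.4]
width: 0.0442
```

>>> drive_tool(increments=[[[0.2, 0, 0, 0, 0, 0, 0], [0.2, 0, 0, 0, 0, 0, 0], [0.2, 0, 0, 0, 0, 0, 0], [0.2, 0, 0, 0, 0, 0, 0], [0.2, 0, 0, -0.02, 0, 0, 0], [0.2, 0, 0, -0.05, 0, 0, 0], [0.2, 0, 0, -0.09, 0, 0, 0], [0.2, 0, 0, -0.12, 0, 0, 0], [0.2, 0, 0, -0.12, 0, 0, 0]]])

```text
t: 4.7
eef_pos: [0.4763, -0.232, 0.3175]
tool_rot: [179.7, 0.1, 79.3]
force: [0.4, -0.9, -0.4]
width: 0.0365
```

```bash
python3 w.py pics/w2.png lid_push_face lid tea_light_mid; python3 -c "
from h import *
s=robot.observe();print(s['width'],s['force'],s['tool_rot']);print(move([.46,0.04,.33],[180,0,79]))"
```

```text
lid_push_face [245.3 110.1] 0.94 [ 0.4467 -0.1266  0.044 ]
tea_light_mid [320.2 300.5] 0.88 [ 0.4677 -0.2892  0.0075]
 ext [283. 262.  80.  82.] 0.92 [ 0.4694 -0.2917  0.0075]
[ 0.47579758 -0.23179693  0.31276533] 4.95
0.036384646498642044 [0.94826533 0.20100329 0.65661441] [-1.79908171e+02 -3.31514666e-02  7.92872242e+01]
(array([ 0.2641, -0.0661, -0.017 ]), array([-0.09, -0.03,  0.29]))
```

Gripped: the opening is 36.5 mm. I'll carry it towards the bay and look again from near.

>>> drive_tool(increments=[[[0.2, 0.05, 0, -0.01, 0, 0, 0], [0.2, 0.1, -0.02, -0.01, 0, 0, 0], [0.2, 0.15, -0.04, -0.01, 0, 0, 0], [0.2, 0.2, -0.05, -0.01, 0, 0, 0], [0.2, 0.24, -0.05, -0.01, 0, 0, 0], [0.2, 0.264, -0.05, -0.01, 0, 0, 0], [0.2, 0.264, -0.05, -0.01, 0, 0, 0], [0.2, 0.264, -0.05, -0.01, 0, 0, 0]]])

```text
t: 5.75
eef_pos: [0.4757, 0.0371, 0.3222]
tool_rot: [-179.8, -0.0, 79.4]
force: [0.5, 0.1, -0.2]
width: 0.0366
```

```bash
python3 w.py pics/w3.png bay box_far_end lid candle_box tea_light_mid
```

```text
bay [328.7 151.9] 0.9 [0.4941 0.1025 0.009 ]
box_far_end [331.2 101.1] 0.81 [0.5023 0.1392 0.035 ]
lid [329.3 102.6] 0.58 [0.5008 0.1384 0.035 ]
lid [325.9 149.7] 0.17 [0.4922 0.1054 0.035 ]
tea_light_mid [321.8 301.1] 0.8 [ 0.4654 -0.0216  0.0075]
 ext [279. 258.  84.  82.] 0.82 [ 0.4649 -0.0197  0.0075]
[0.47574647 0.03618552 0.32294056] 6.1
```

View pics/w3.png

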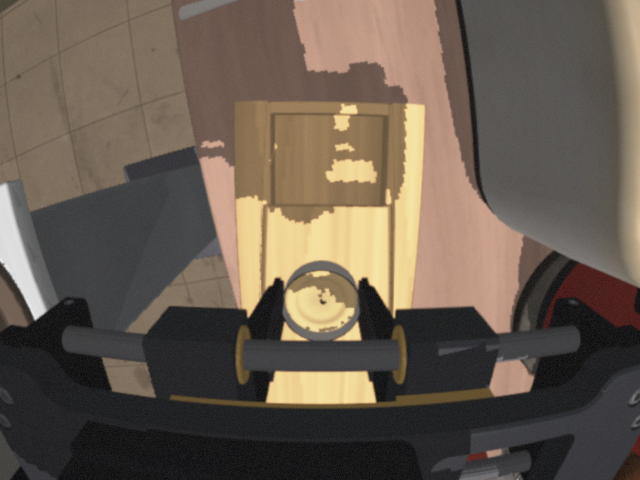

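The wrist picture shows the open bay from columns 272 to 388 and rows 114 to 206 (lid edge at row 206), empty. The tea light is held level between the pads at (321,300).

Run:
```python
from h import *
c=robot.calibration('wrist')
for n,p,z in [('wall in L',(273,114),.035),('wall in R',(386,114),.035),('out L',(236,102),.045),('out R',(425,103),.045),('lid L',(266,206),.044),('lid R',(391,206),.044),('cav L lid end',(272,205),.035),('cav R lid end',(389,205),.035),('tea bottomless',(321,300),.15)]:
    print(n,np.round(atz('wrist',p,z,c),4))
```

```text
wall in L [0.4607 0.1373 0.035 ]
wall in R [0.5401 0.1226 0.035 ]
out L [0.4381 0.1507 0.045 ]
out R [0.5675 0.1262 0.045 ]
lid L [0.4436 0.0738 0.044 ]
lid R [0.5313 0.0572 0.044 ]
cav L lid end [0.4465 0.0723 0.035 ]
cav R lid end [0.5313 0.0563 0.035 ]
tea bottomless [0.4777 0.0431 0.15  ]
```

>>> drive_tool(increments=[[[0.2, 0.04, 0.004, 0, 0, 0, 0], [0.2, 0.066, 0.006, 0.01, 0, 0, 0], [0.2, 0.066, 0.006, 0.04, 0, 0, 0], [0.2, 0.066, 0.006, 0.06, 0, 0, 0], [0.2, 0.066, 0.006, 0.075, 0, 0, 0], [0.2, 0.066, 0.006, 0.08, 0, 0, 0], [0.2, 0.066, 0.006, 0.08, 0, 0, 0]]])

```text
t: 6.8
eef_pos: [0.4939, 0.0997, 0.2426]
tool_rot: [-179.8, -0.0, 79.2]
force: [0.5, -0.2, 0.1]
width: 0.037
```

Run:
```python
from h import *
s=robot.observe(); print(s['eef_pos'],s['tool_rot'],s['force'],s['width'])
print(move([.4938,.1005,.203],[180,0,79.3]))
```

```text
[0.49393572 0.09968017 0.24264742] [-1.79845135e+02 -1.54401547e-02  7.91863737e+01] [ 0.54978807 -0.21457929  0.05177094] 0.036991407943193375
(array([ 0.0008, -0.0002,  0.0396]), array([-0.15, -0.02, -0.11]))
```

>>> drive_tool(increments=[[[0.2, 0, 0, 0.015, 0, 0, 0], [0.2, 0, 0, 0.028, 0, 0, 0], [0.2, 0, 0, 0.036, 0, 0, 0], [0.2, 0, 0, 0.04, 0, 0, 0], [0.2, 0, 0, 0.04, 0, 0, 0], [0.2, 0, 0, 0.04, 0, 0, 0]]])

```text
t: 7.4
eef_pos: [0.494, 0.0997, 0.2031]
tool_rot: [-179.9, -0.0, 79.2]
force: [0.4, 0.6, -0.3]
width: 0.0363
```

>>> drive_tool(increments=[[[0.2, 0, 0, 0.001, 0, 0, 0], [0.2, 0, 0, 0.001, 0, 0, 0], [0.5, 0, 0, 0.001, 0, 0, 0], [0.5, 0, 0, 0.001, 0, 0, 0], [0.5, 0, 0, 0.001, 0, 0, 0], [0.5, 0, 0, 0.001, 0, 0, 0], [0.5, 0, 0, -0.02, 0, 0, 0], [0.5, 0, 0, -0.06, 0, 0, 0], [0.5, 0, 0, -0.1, 0, 0, 0], [0.5, 0, 0, -0.1, 0, 0, 0]]])

```text
t: 8.4
eef_pos: [0.4947, 0.0997, 0.3073]
tool_rot: [179.7, -0.1, 79.2]
force: [-0.2, 0.6, -0.8]
width: 0.0475
```

```bash
python3 w.py pics/w4.png tea_light_mid box_far_end
python3 - <<'E'
from h import *
print(robot.observe()['width'])
for P in [(.4938,.1005,.3),(.447,-.127,.3)]: print(move(P,[180,0,79.3]))
E
```

```text
tea_light_mid [317.5 241.2] 0.78 [0.4943 0.0993 0.0075]
 ext [294. 216.  50.  51.] 0.62 [0.4957 0.0989 0.0075]
box_far_end [317.9 194.6] 0.74 [0.5024 0.1393 0.035 ]
[0.49392046 0.09959246 0.30223707] 8.6
0.04719572652087634
(array([ 0.0009, -0.0003,  0.0022]), array([-0.2 , -0.  , -0.12]))
(array([-0.2314, -0.0035,  0.0022]), array([-0.2 , -0.  , -0.12]))
```

The network puts the tea light at (0.4945, 0.0995), which is the intended spot. Next I'll shut the jaws and go behind the lid's end.

>>> drive_tool(increments=[[[0, -0.05, 0, 0, 0, 0, 0], [0, -0.1, 0, 0, 0, 0, 0], [0, -0.15, 0, 0, 0, 0, 0], [0, -0.2, 0, 0, 0, 0, 0], [0, -0.24, -0.001, 0, 0, 0, 0], [0, -0.26, -0.001, 0, 0, 0, 0], [0, -0.265, -0.001, 0, 0, 0, 0], [0, -0.265, -0.001, 0, 0, 0, 0]]])

```text
t: 9.4
eef_pos: [0.4431, -0.1608, 0.3013]
tool_rot: [-179.7, -0.0, 79.1]
force: [-0.9, 1.5, 0.9]
width: 0.0005
```

```bash
python3 w.py pics/w5.png lid_push_face
python3 - <<'E'
from h import *
s=robot.observe(); print(s['width'],s['tool_rot'],s['force'])
a=cv2.imread('pics/w4.png')[130:330,200:440]; b=cv2.imread('pics/w5.png')
cv2.imwrite('pics/c5.png',np.hstack([cv2.resize(a,(432,360),interpolation=3),cv2.resize(b,(368,276)).copy() if 0 else cv2.copyMakeBorder(cv2.resize(b,(368,276)),0,84,0,0,0)]))
E
```

```text
lid_push_face [322.4 209.2] 0.95 [ 0.4497 -0.1289  0.044 ]
lid_push_face [319.9  58.5] 0.74 [ 0.4666 -0.0327  0.044 ]
[ 0.44330484 -0.15967279  0.30167063] 9.5
0.0005760439985941148 [-1.79731063e+02 -3.17366574e-02  7.92152042e+01] [ 0.04382184 -0.3156544  -0.5069529 ]
```

View pics/c5.png

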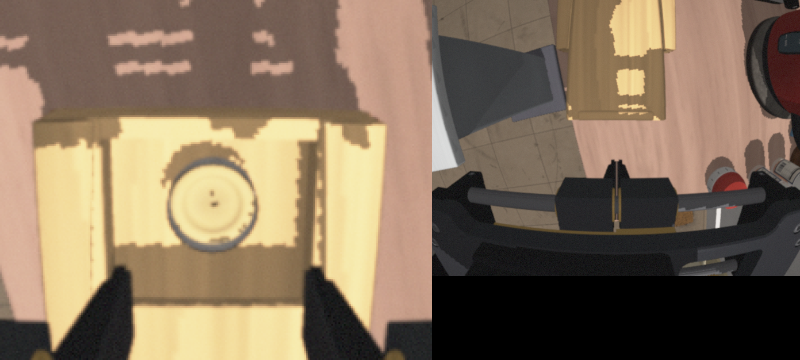

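The left crop shows the tea light upright and centred in the bay, clear of the walls and the lid edge. The right crop shows the shut fingers behind the middle of the lid's end, with the face about 21 mm ahead. I'll lower the fingers beside the face and start pushing.

>>> drive_tool(increments=[[[0, 0, 0, 0.04, 0, 0, 0], [0, 0, 0, 0.07, 0, 0, 0], [0, 0, 0, 0.083, 0, 0, 0], [0, 0, 0, 0.083, 0, 0, 0], [0, 0.01, 0, 0.083, 0, 0, 0], [0, 0.017, 0, 0.083, 0, 0, 0], [0, 0.022, 0, 0.083, 0, 0, 0], [0, 0.027, 0, 0.083, 0, 0, 0], [0, 0.032, 0, 0.083, 0, 0, 0], [0, 0.037, 0, 0.083, 0, 0, 0], [0, 0.042, 0, 0.083, 0, 0, 0], [0, 0.042, 0, 0.083, 0, 0, 0]]], force=30)

```text
t: 10.7
eef_pos: [0.4508, -0.1178, 0.2187]
tool_rot: [-179.7, -0.0, 79.2]
force: [-0.8, 0.8, 0.6]
width: 0.0006
```

>>> drive_tool(increments=[[[0, 0.006, 0, 0, 0, 0, 0], [0, 0.012, 0, 0, 0, 0, 0], [0, 0.018, 0, 0, 0, 0, 0], [0, 0.024, 0, 0, 0, 0, 0], [0, 0.029, 0, 0, 0, 0, 0], [0, 0.034, 0, 0, 0, 0, 0], [0, 0.038, 0, 0, 0, 0, 0], [0, 0.042, 0, 0, 0, 0, 0], [0, 0.045, 0, 0, 0, 0, 0], [0, 0.046, 0, 0, 0, 0, 0], [0, 0.046, 0, 0, 0, 0, 0]]])

```text
t: 11.8
eef_pos: [0.4594, -0.0725, 0.2187]
tool_rot: [-179.7, -0.0, 79.3]
force: [0.3, 0.4, -0.9]
width: 0.0003
```

```bash
python3 w.py pics/w6.png lid_push_face;python3 -c "
from h import *
s=robot.observe();print(s['force'],move([.4851-.113*.184-.0027*.983,.0456-.113*.983+.0005,.2187],[180,0,79.3]))"
```

```text
lid_push_face [321.1 290.8] 0.62 [ 0.4615 -0.0618  0.044 ]
[ 0.45937138 -0.07264765  0.21873653] 11.9
[-0.05641463 -0.64304584  0.12459172] (array([0.008 , 0.0008, 0.    ]), array([-0.28, -0.04, -0.06]))
```

View pics/w6.png

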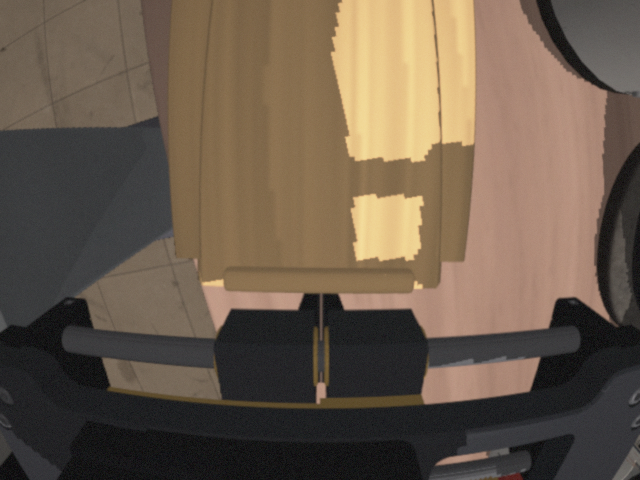

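The wrist picture shows the lid seated between the rails, its finger rail at row 280 against the shut fingers. About 8 mm is left, so from here I'll go in small steps and watch the force.

>>> drive_tool(increments=[[[0, 0.002, 0, 0, 0, 0, 0], [0, 0.003, 0, 0, 0, 0, 0], [0, 0.004, 0, 0, 0, 0, 0], [0, 0.005, 0, 0, 0, 0, 0], [0, 0.005, 0, 0, 0, 0, 0]]])

```text
t: 12.4
eef_pos: [0.4603, -0.0676, 0.2187]
tool_rot: [-179.7, -0.0, 79.2]
force: [0.2, 0.7, 0.4]
width: 0.0009
```

>>> drive_tool(increments=[[[0, 0.0007, 0, 0, 0, 0, 0], [0, 0.0015, 0, 0, 0, 0, 0], [0, 0.002, 0, 0, 0, 0, 0], [0, 0.002, 0, 0, 0, 0, 0]]])

```text
t: 12.8
eef_pos: [0.4606, -0.0661, 0.2188]
tool_rot: [-179.7, 0.0, 79.3]
force: [-1.7, -10.2, -0.2]
width: 0.0004
```

>>> drive_tool(increments=[[[0, 0.0005, 0, 0, 0, 0, 0], [0, 0.001, 0, 0, 0, 0, 0], [0, 0.001, 0, 0, 0, 0, 0]]])

```text
t: 13.1
eef_pos: [0.4607, -0.0659, 0.2188]
tool_rot: [-179.7, 0.1, 79.3]
force: [-3.2, -13.9, -0.3]
width: 0.0006
```

>>> drive_tool(increments=[[[0, 0.001, 0, 0, 0, 0, 0], [0, 0.0015, 0, 0, 0, 0, 0], [0, 0.0018, 0, 0, 0, 0, 0], [0, 0.0018, 0, 0, 0, 0, 0]]])

```text
t: 13.5
eef_pos: [0.4608, -0.0654, 0.2188]
tool_rot: [-179.7, 0.1, 79.3]
force: [-6.3, -22.1, 0.2]
width: 0.0007
```

That is 23 N with almost no motion, which is wedged. I'll back off straight, rise and check.

>>> drive_tool(increments=[[[0, -0.005, 0, 0, 0, 0, 0], [0, -0.02, 0, 0, 0, 0, 0], [0, -0.03, 0, 0, 0, 0, 0], [0, -0.03, 0, -0.04, 0, 0, 0], [0, -0.03, 0, -0.09, 0, 0, 0], [0, 0.02, 0, -0.12, 0, 0, 0], [0, 0.06, 0, -0.14, 0, 0, 0], [0, 0.08, 0, -0.14, 0, 0, 0], [0, 0.08, 0, -0.14, 0, 0, 0]]])

```text
t: 14.4
eef_pos: [0.4765, 0.0155, 0.3594]
tool_rot: [-179.8, 0.1, 79.5]
force: [-0.8, -0.3, -0.5]
width: 0.0006
```

```bash
python3 w.py pics/w7.png lid_push_face lid box_far_end; python3 -c "
from h import *
print(robot.observe()['force']); t=robot.read_camera('top')
for k,z in (('lid',.035),('lid_push_face',.044),('mug',0),('seed_jar',0),('egg_timer',0)):
    for d in robot.tip_of('top',k)[:1]: print(k,d['confidence'],atz('top',d['point'],z))
"
```

```text
lid [322.  199.7] 0.64 [0.4821 0.0418 0.035 ]
[0.47632873 0.01264212 0.35813927] 14.6
[-0.17426587 -0.04368108  0.16472982]
mug 0.95 [0.55040614 0.26289183 0.        ]
seed_jar 0.64 [0.46270208 0.29253004 0.        ]
egg_timer 0.97 [ 0.59343882 -0.26322324  0.        ]
```

View pics/w7.png

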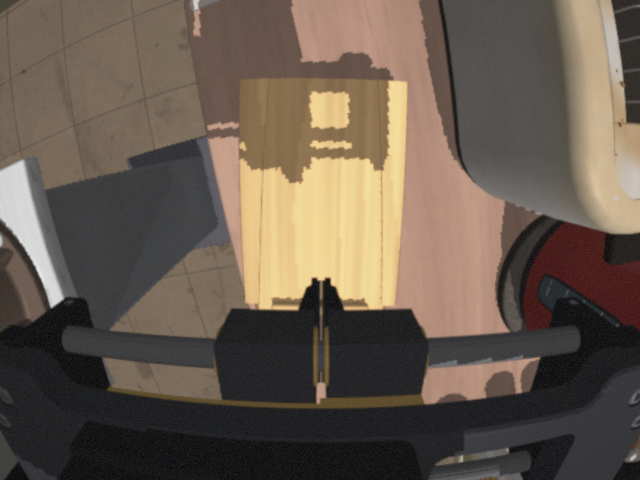

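The wrist picture shows the lid covering the whole box, its end flush with the box's far end at row 80 and no gap at the rails. The network puts the lid origin about 4 mm short of the box's centre, which is in the home range, and the bystanders are where they were. The robot touches nothing, so I'm handing in.

```bash
python3 -c "
from station import robot
print(robot.sign_off())"
```

```text
the job is handed in; nothing more can be done
None
```

The tea light is back in the candle box and the lid is pushed shut. I handed the job in at about 15 s of robot time; no verdict was reported.

- **Tea light:** it was set down in the open bay. A wrist picture after release showed it upright and centred, clear of the walls and the lid edge. I could not check it again once the lid was shut.
- **Lid:** I pushed it with shut fingers along the way. The force rose sharply over the last 1 to 2 mm, and I stopped at about 23 N with almost no motion left. The last picture shows its end flush with the box's far end. The network puts its origin at about y = -4 mm, at the short edge of the home range but within its error.
- **Bystanders:** the mug, jar and timer were found within 3 to 9 mm of their first fixes. That is about the networks' scatter, and the arm never came near them.
- **Checks that failed:** the networks did not report the push face or the box's far end in the last wrist picture, nor the lid or its push face in the last top picture. The flush end is therefore judged from the picture and the push force.

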